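Clamp a wood blank in a cam fixture

ROBOT

A 6-joint arm with a two-finger parallel gripper is mounted at the origin on the work surface. World frame = base frame: x ahead of the robot, y to its left, z up, the work surface at z = 0. Lengths are in m, angles in rad, forces in N, time in s.
With the tool pointing down it reaches from about 0.35 to 0.95 m from the base axis. Payload 17.4 kg.
Tool frame: the origin (TCP) lies midway between the tips of the shut fingers; the grasp point (between the pads) lies 19 mm behind it; z points along the fingers, y is the line along which they close (so a half turn about z gives the same grasp; the last joint's range is limited). The gripper opens to 93 mm and grips with 3 to 60 N. Pads are 15 mm wide; open, the fingers measure 128 mm over their backs; the gripper's body (75 mm by 188 mm) begins 65 mm behind the grasp point.
Start: joints at [-1.184, 0.116, 1.442, -0, 1.584, -0.038], TCP at [0.278, -0.615, 0.219] pointing down, gripper open.
Joint ranges: [-2.83, 2.83], [-0.83, 2.19], [0.07, 2.5], [-1.14, 4.28], [0.01, 3], [-2.97, 2.97]. Speed limits (rad/s): [1.89, 1.89, 2.22, 3.14, 3.14, 3.14].

INTERFACE

Orientations are given as a unit quaternion [w, x, y, z].
In Python, from bench import sensors, cams, manip gives the robot as it stands.
- The arm moves only by the tool move_arm, never from a script. Its argument "steps" is a list of rows, each a list of 7 numbers: the turn, a rotation vector about the world's x, y, z in degrees, then the shift along the world's x, y, z in cm, then the closure, from -1 (fully open) to 1 (shut). A call has 1 to 5 rows; each row shifts and turns the commanded pose from where the row before left it; what a row does not reach is not made up. A row lasts 1/12 s, in which the tool goes at most 41.7 mm and 7.16 degrees, less where a joint would pass 70% of its speed; a pose out of reach is approached as far as the arm can. A call with a gripper value outside its range is refused whole. The fingers move at their own pace and stop on an object; "newtons" is the grip in N (left out, the last holds). Time passes only in rows, so rows that do not move let the fingers close. It gives the time, the measured TCP pose, the force, the opening and the grip force at its end, in the units of the state.
- sensors.sense(): the state, without advancing time (a new reading comes with each control period).
- cams.camera(name): name is "scene" or "top" or "wrist"; returns a dict with "frame" (400x640x3 uint8, blue, green, red), "z_map" (400x640 float32, m along the optical axis (not along the pixel's ray), 0 where there is no reading), "camera_matrix" (3x3 intrinsics, pixels), "rvec" (rotation vector, rad) and "tvec" (3), from world to camera coordinates, as OpenCV has them. Camera axes: x right, y down, z forward; pixel columns grow to the right and rows downward; lengths in m; the calibration is good to about 2 mm. A picture is of the moment at which its call begins.
- manip.close_job(): hands the job in; it is judged then, once.
The state is a dict: "time_s": time; "qpos": joint angles; "qd": joint speeds; "effort": joint torques, N m; "eef_pos": TCP position; "tcp_rot": TCP orientation; "force": force on the tool from outside, world axes, zero at the start; "wrist_torque": the same for the moment, N m; "finger_gap": opening from 0.0 (shut) to 1.0 (fully open); "gripper_force": force on a finger pad.
Only numpy, scipy, OpenCV 4.12 (cv2) and the standard library are available. Lean on these libraries where they do the work, as an engineer would, in place of code of your own. Each camera call takes 0.05 s, during which the arm holds its last target. There are 200 camera calls.

TASK

Set the square-ended brown wood blank flat on the floor of the teal cam fixture's nest, between the two low rails, its long side running from the orange pad to the fence. Then turn the crank counterclockwise (seen from above) so that the cam drives the pad onto the blank: go over the cam's hump and stop when the follower has dropped into the flat dwell just behind it, without cranking on into the steep stop shoulder, which would crush the blank. Let go of everything so that the fixture stays clamped by itself, and leave the other things on the bench alone.

Things in the scene. Friction and masses are not known exactly. Their poses are not given: they have to be found in the camera images.
- blank: loose brown wood block, 50 x 70 x 50 mm (own x, y, z), about 0.16 kg; origin at the centre of its underside; y is its long side. Grip it across its 50 mm sides.
- nest (a point): centre of the nest's floor on the teal fixture, 20 mm above the bench. Fixture frame: z up, +y points from the camshaft to the fence. The fence's face is 35 mm away at +y, the orange pad's face 43 mm away at -y at first: 8 mm of play for the 70 mm blank. Rails, 8 mm tall and 60 mm long, stand along y, inner faces 28.5 mm either side at x (3.5 mm play each side)
- fixture: teal cam fixture, fixed to the bench, its place and yaw change from run to run. Base plate 150 mm (x) by 320 mm (y), 20 mm thick; the nest's centre is at y = +88 mm, the camshaft at y = -100 mm. Fence 80 mm wide and pad 44 mm wide stand 40 mm above the nest's floor; beside the nest at +x and -x there are only the low rails. Origin on the bench
- shaft (a point): point on the upright camshaft's axis, 20 mm above the bench, 188 mm from the nest's centre at -y; fixture frame. The brass cam under the crank's arm is clamped on this shaft at a phase that differs by up to 1 rad either way from run to run and is not reported
- crank (a joint): crank angle (rad), growing counterclockwise from above; at 0 the arm points along the fixture's +x, at pi/2 along +y. Starts between -1.5 and -1, end stops -1.8 and 3.7. Almost free (1 N at the knob) until the pad meets the blank, then pushes back up to 4 to 8 N before the hump, pulls onwards as much after it, is slack in the dwell and pushes back with 10 N and more at the stop shoulder
- knob (a point): centre of the top of the black crank knob, an upright round handle, 28 mm in diameter and 50 mm tall, that spins freely on its pin 60 mm from the camshaft's axis (a grip need not turn with the crank). Its top is 128 mm above the bench, the top of the crank's arm beneath it 76 mm; nothing else of the fixture is taller than 78 mm
- camfront (a point): fixed point where the follower's roller meets the cam at rest, 24 mm from the shaft at +y. At crank angle plus phase of 0, 0.5, 1.0, 1.4, 1.8 rad the lift is 0, 2, 6, 10, 14 mm (hump); then it falls 2 mm into the flat dwell, 2.03 to 2.17 rad, then climbs steeply (22 mm per rad) up the stop shoulder. Let go before the hump, springs turn the crank back; past it, it settles into the dwell
- pad: orange pressure pad, 44 x 10 x 38 mm, on a 6000 N/m spring at the follower's front: it meets the blank at up to 8 mm of lift, pushes it to the fence, then stands still while the spring squeezes it: about 20 N in the dwell, 27 N on the hump; over 36 N spoils the blank. Origin 25 mm behind its face, 18 mm above the nest's floor; y points to the fence
- spray: bystander: blue spray bottle, 84 mm in diameter, 140 mm tall; origin under its centre
- tub: bystander: clear plastic bowl, 100 mm in diameter, 55 mm tall; origin under its centre
- offcut: bystander: pale wood offcut, 35 x 100 x 30 mm; origin under its centre
- glazejar: bystander: terracotta-coloured jar with a white cap, 64 mm in diameter, 80 mm tall; origin under its centre
- paddle: bystander: wooden modelling spatula lying flat, 240 mm long along its x
- driver: bystander: screwdriver with an orange handle lying flat along its x
- brush: bystander: brush lying flat along its x
Mind the look-alikes: they are no part of the job. Of the things shaped like the blank, the brown one is meant.

How it is judged:
On the way:
1. the blank lies flat on the nest's floor between the rails (x of blank in the frame of nest between -0.006 and 0.006 m and y of blank in the frame of nest between -0.012 and 0.004 m and z of blank in the frame of nest between -0.004 and 0.004 m and angle between the y axis of blank and the y axis of nest, either way round below 0.1 rad and angle between blank's own z axis and vertical below 0.08 rad), for 0.2 s.
At the end, for the whole second after the job is handed in: the blank lies flat in the nest (within 6 mm of the middle across, 12 mm short to 4 mm beyond it along, 4 mm in height, 0.1 rad in yaw), the follower rests in the flat dwell, where the pad presses on the blank with 14 to 26 N, and the crank stands still by itself (all of step 1 and contact force between pad and blank between 14 and 26 N and velocity of joint crank between -0.05 and 0.05 rad/s); the robot touches nothing.
It fails at once if the blank is squeezed with more than 36 N (the cam is forced up its stop shoulder) (contact force between pad and blank above 36 N).
It fails at once if a bystander is moved by more than 30 mm (distance of any of spray, tub, offcut, glazejar, paddle, driver, brush from where it was at the start of the episode above 0.03 m).
It also fails if it takes over 72 s, if anything falls off the work surface, if the arm or the gripper's body presses on something with over 40 N, if the wrist force passes 120 N, or if a joint passes its speed limit or range.

## Working session

There is one attempt and no reset: what is moved stays moved. The work goes in short steps, Python scripts to look and compute and a tool call to move; the robot and the scene stay as the last step left them, time stands still between calls to the robot, and variables do not carry over. Pictures are saved under pics/ and viewed, at most 10 in all, crops included, and the job is handed in when it is done.

Besides the shell and the picture viewer there is one more tool, called after "Call:" as name(argument=value, ...), one argument or row to a line, values as JSON. move_arm: Moves the arm, as the interface text tells. Its arguments: {"type":"object","properties":{"steps":{"type":"array","items":{"type":"array","items":{"type":"number"}}},"newtons":{"type":"number"}},"required":["steps"]}

```bash
mkdir -p pics
cat > h.py <<'E'
import numpy as np, cv2
from bench import sensors, cams, manip
def cam(n):
    c=cams.camera(n); R=cv2.Rodrigues(np.array(c["rvec"],float))[0]; return c,R,np.array(c["tvec"],float).ravel()
def cloud(c,R,t):
    z=c["z_map"]; K=c["camera_matrix"]; v,u=np.mgrid[:400,:640]
    p=np.stack([(u-K[0,2])/K[0,0]*z,(v-K[1,2])/K[1,1]*z,z],-1)
    w=(p-t)@R; w[z==0]=np.nan; return w
E
python3 - <<'E'
from h import *
for n in("top","scene"):
    c,R,t=cam(n); cv2.imwrite(f"pics/{n}0.png",c["frame"]); np.savez(f"{n}0.npz",w=cloud(c,R,t),f=c["frame"]); print(n,-R.T@t)
print(sensors.sense())
E
```

```text
top [ 0.39581823 -0.01001673  1.64464831]
scene [ 1.43370287 -0.76614113  0.97840549]
{'time_s': 0.1, 'qpos': array([-1.18381481e+00,  1.16424989e-01,  1.44221324e+00,  1.11767699e-07,
        1.58399391e+00, -3.77760238e-02]), 'qd': array([-1.09176580e-03, -8.55078379e-04, -1.07842510e-03, -7.07988252e-05,
       -4.35204642e-04, -1.08841837e-03]), 'effort': array([ 9.04394146e-04, -7.22890949e+01, -6.23864579e+01,  7.80497678e-02,
        2.28444213e-02, -5.29356271e-05]), 'eef_pos': array([ 0.27810276, -0.61484066,  0.21797861]), 'tcp_rot': array([-5.11848094e-04,  9.77532138e-01,  2.10785789e-01, -9.02327355e-05]), 'force': array([-0.75073139,  0.08392176,  0.11630803]), 'wrist_torque': array([ 0.04342927,  0.06739236, -0.03931054]), 'gripper_force': 0.0, 'finger_gap': 0.9979048911238104}
```

View pics/top0.png

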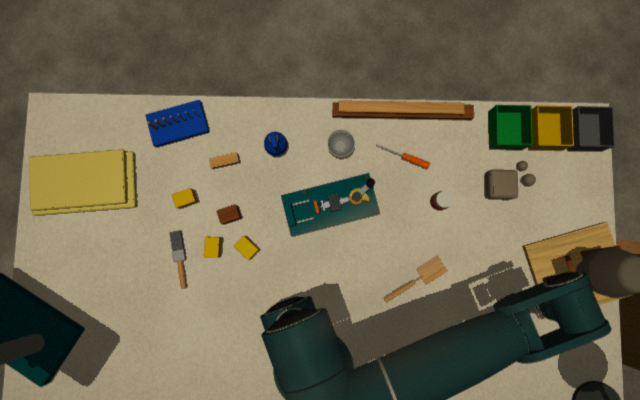

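View pics/scene0.png

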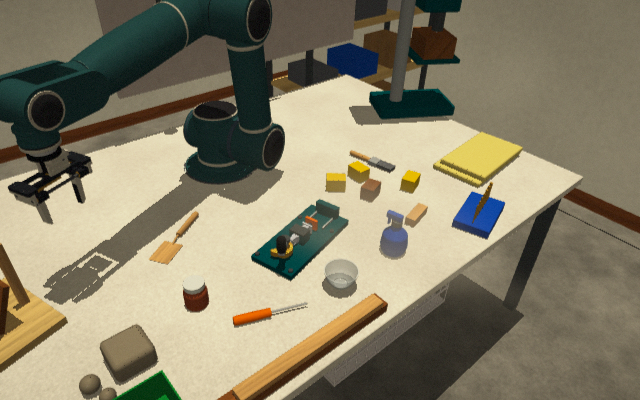

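The top view shows the brown blank at about (229,214). The fixture is centred at about (330,205), with its fence on the left (290,210) and the knob on the right (370,182). Bystanders are clear of both.

```bash
cat > m.py <<'E'
from h import *
d=np.load("top0.npz"); w,f=d["w"],d["f"]; hsv=cv2.cvtColor(f,cv2.COLOR_BGR2HSV)
def rect(m,name):
    p=w[m][:,:2].astype(np.float32); r=cv2.minAreaRect(p*1000); print(name,m.sum(),np.round(r[0],1),np.round(r[1],1),round(r[2],1)); print(np.round(cv2.boxPoints(r)))
def sub(u0,u1,v0,v1):
    m=np.zeros(f.shape[:2],bool); m[v0:v1,u0:u1]=1; return m
b=sub(210,248,198,230)&(w[...,2]>.035)
print("z blank",np.nanmedian(w[...,2][b]), hsv[214,229]); rect(b,"blank top")
F=sub(270,390,165,245)&(w[...,2]>.010)&(w[...,2]<.035); rect(F&(cv2.morphologyEx(F.astype(np.uint8),cv2.MORPH_OPEN,np.ones((3,3)))>0),"base")
k=sub(350,390,165,205)&(w[...,2]>.105); rect(k,"knob"); print(np.nanmean(w[k],0),np.nanmax(w[k],0))
fe=sub(275,305,190,245)&(w[...,2]>.045); rect(fe,"fence")
br=sub(340,375,180,210)&(hsv[...,0]>15)&(hsv[...,0]<35)&(hsv[...,1]>100); rect(br,"brass")
cv2.imwrite("pics/t1.png",cv2.resize(f[160:250,190:390],None,fx=4,fy=4,interpolation=cv2.INTER_CUBIC))
E
python3 m.py
```

```text
z blank 0.0495439609499219 [ 12 203  94]
blank top 316 [519.4 300.9] [50.6 71.4] 19.9
[[483. 326.]
 [508. 259.]
 [555. 276.]
 [531. 343.]]
base 3038 [561.7 -49.1] [150.4 320.1] 15.5
[[ 446.   85.]
 [ 532. -223.]
 [ 677. -183.]
 [ 591.  125.]]
knob 60 [ 627.6 -177.3] [23.2 27.6] 89.7
[[ 614. -189.]
 [ 641. -189.]
 [ 641. -166.]
 [ 614. -166.]]
[ 0.62607173 -0.17669186  0.12548161] [ 0.64133601 -0.16569304  0.13497775]
fence 158 [523.3  90.3] [81.1 22.2] 15.4
[[481.  90.]
 [487.  69.]
 [565.  90.]
 [559. 112.]]
brass 156 [ 592.7 -144.1] [55.7 67.9] 17.1
[[ 556. -120.]
 [ 576. -185.]
 [ 629. -168.]
 [ 609. -103.]]
```

View pics/t1.png

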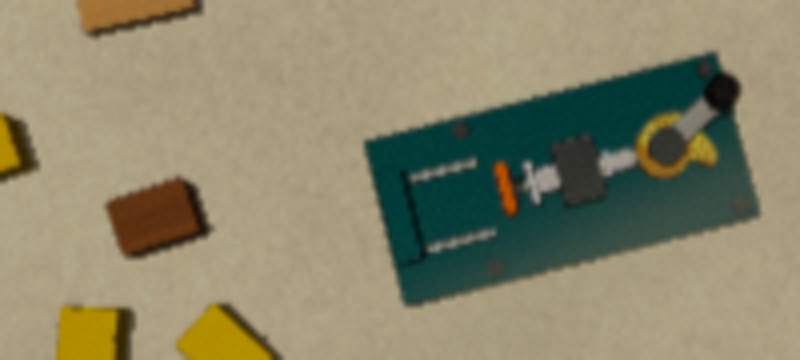

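```bash
cat > m2.py <<'E'
from h import *
d=np.load("top0.npz"); w,f=d["w"],d["f"]; hsv=cv2.cvtColor(f,cv2.COLOR_BGR2HSV)
a=np.deg2rad(15.5); c=np.array([.5617,-.0491]); ex=np.array([np.cos(a),np.sin(a)]); ey=np.array([-np.sin(a),np.cos(a)])
q=w[...,:2]-c; X=q@ex*1000; Y=q@ey*1000; Z=w[...,2]*1000
inb=(abs(X)<80)&(abs(Y)<175)
h=lambda m,n:print(n,m.sum(),"X",np.round(np.nanpercentile(X[m],[0,5,50,95,100]),1),"Y",np.round(np.nanpercentile(Y[m],[0,5,50,95,100]),1),"Z",np.round(np.nanpercentile(Z[m],[0,50,100]),1))
h(inb&(Z>50)&(Y>110),"fence")
h(inb&(hsv[...,0]<14)&(hsv[...,1]>170)&(hsv[...,2]>110)&(Y<110),"pad")
h(inb&(Z>24)&(Z<34)&(Y>40)&(Y<125),"rails")
h(inb&(hsv[...,0]>15)&(hsv[...,0]<35)&(hsv[...,1]>100),"brass")
h(inb&(Z>100),"knob")
h(inb&(Z>65)&(Z<85)&(Y<-50),"arm")
m=inb&(Z>50)&(Y>-120)
for y in range(20,170,4):
    s=inb&(abs(X)<18)&(Y>=y)&(Y<y+4); print(y,int(np.nanmedian(Z[s])) if s.any() else None,end="; ")
E
python3 m2.py
```

```text
fence 157 X [-40.3 -36.3   0.   36.   40.8] Y [133.4 134.1 144.2 154.6 155.6] Z [50.7 60.  69.2]
pad 25 X [-18.5 -17.    0.   17.1  20.8] Y [46.2 46.9 49.5 52.8 55.2] Z [52.9 60.4 67.3]
rails 209 X [-74.4 -65.2   0.8  66.9  73.5] Y [ 40.6  47.9  83.1 120.1 125. ] Z [24.  26.2 32.9]
brass 160 X [-23.7 -20.2  -4.9  26.5  32.4] Y [-134.  -127.6  -94.1  -68.3   55.2] Z [ 10.4  46.3 124.8]
knob 64 X [14.6 17.1 28.3 38.7 42.8] Y [-153.6 -151.4 -139.3 -128.8 -128. ] Z [101.  125.4 135. ]
arm 132 X [-14.6 -11.3   7.5  25.3  32.5] Y [-138.1 -129.8  -99.8  -78.   -74.2] Z [65.1 76.8 84.1]
20 46; 24 53; 28 51; 32 19; 36 27; 40 23; 44 57; 48 58; 52 60; 56 20; 60 21; 64 20; 68 20; 72 20; 76 20; 80 21; 84 17; 88 20; 92 21; 96 20; 100 19; 104 21; 108 18; 112 18; 116 22; 120 18; 124 20; 128 22; 132 47; 136 57; 140 60; 144 59; 148 58; 152 60; 156 20; 160 0; 164 0; 168 -2;
```

Call:
move_arm(
  steps=[
    [0,0,3.42,0.96,3.66,0,-0.42],
    [0,0,3.42,0.96,3.66,0,-0.42],
    [0,0,3.42,0.96,3.66,0,-0.42],
    [0,0,3.42,0.96,3.66,0,-0.42],
    [0,0,3.42,0.96,3.66,0,-0.42],
  ],
  newtons=25,
)

```text
time_s: 0.52
eef_pos: [0.3261, -0.4302, 0.2182]
tcp_rot: [-0.0, 0.935, 0.355, -0.0]
force: [0.9, -0.5, -0.3]
finger_gap: 0.722
gripper_force: 0.0
```

Call:
move_arm(
  steps=[
    [0,0,3.42,0.96,3.66,0,-0.42],
    [0,0,3.42,0.96,3.66,0,-0.42],
    [0,0,3.42,0.96,3.66,0,-0.42],
    [0,0,3.42,0.96,3.66,0,-0.42],
    [0,0,3.42,0.96,3.66,0,-0.42],
  ],
)

```text
time_s: 0.93
eef_pos: [0.374, -0.2473, 0.2185]
tcp_rot: [0.0, 0.872, 0.49, 0.0]
force: [-0.4, -0.2, 1.1]
finger_gap: 0.708
gripper_force: 0.0
```

Call:
move_arm(
  steps=[
    [0,0,3.42,0.96,3.66,0,-0.42],
    [0,0,3.42,0.96,3.66,0,-0.42],
    [0,0,3.42,0.96,3.66,0,-0.42],
    [0,0,3.42,0.96,3.66,0,-0.42],
    [0,0,3.42,0.96,3.66,0,-0.42],
  ],
)

```text
time_s: 1.35
eef_pos: [0.422, -0.0641, 0.2187]
tcp_rot: [0.0, 0.789, 0.614, 0.0]
force: [-0.6, -0.1, 0.7]
finger_gap: 0.709
gripper_force: 0.0
```

Call:
move_arm(
  steps=[
    [0,0,3.42,0.96,3.66,0,-0.42],
    [0,0,3.42,0.96,3.66,0,-0.42],
    [0,0,3.42,0.96,3.66,0,-0.42],
    [0,0,3.42,0.96,3.66,0,-0.42],
    [0,0,3.42,0.96,3.66,0,-0.42],
  ],
)

```text
time_s: 1.77
eef_pos: [0.4701, 0.1191, 0.2185]
tcp_rot: [0.0, 0.689, 0.725, 0.0]
force: [0.9, -1.0, 0.5]
finger_gap: 0.71
gripper_force: 0.0
```

Call:
move_arm(
  steps=[
    [0,0,3.42,0.96,3.66,0,-0.42],
    [0,0,3.42,0.96,3.66,0,-0.42],
    [0,0,3.42,0.96,3.66,0,-0.42],
    [0,0,3.42,0.96,3.66,0,-0.42],
    [0,0,3.42,0.96,3.66,0,-0.42],
  ],
)

```text
time_s: 2.18
eef_pos: [0.5181, 0.3021, 0.2183]
tcp_rot: [-0.0, 0.573, 0.819, -0.0]
force: [0.6, -0.1, 0.8]
finger_gap: 0.708
gripper_force: 0.0
```

Call:
move_arm(
  steps=[
    [0,0,0,0,0,0,-0.42],
    [0,0,0,0,0,0,-0.42],
  ],
)

```text
time_s: 2.35
eef_pos: [0.518, 0.3013, 0.2175]
tcp_rot: [-0.0, 0.574, 0.819, -0.001]
force: [-0.3, -0.3, 0.0]
finger_gap: 0.713
gripper_force: 0.0
```

```bash
cat >> h.py <<'E'
def pose():
    s=sensors.sense(); q=s["tcp_rot"]; from scipy.spatial.transform import Rotation as Ro
    M=Ro.from_quat([q[1],q[2],q[3],q[0]]).as_matrix(); y=M[:,1]
    print("t",round(s["time_s"],2),"tcp",np.round(s["eef_pos"]*1000,1),"z",np.round(M[:,2],3),"closing dir deg",round(np.degrees(np.arctan2(y[1],y[0])),2),"gap",round(s["finger_gap"]*93,1),"F",np.round(s["force"],1),"grip",round(s["gripper_force"],1)); return s
E
python3 - <<'E'
from h import *
s=pose()
c,R,t=cam("wrist"); w=cloud(c,R,t); f=c["frame"]; hsv=cv2.cvtColor(f,cv2.COLOR_BGR2HSV)
cv2.imwrite("pics/w1.png",f)
near=np.hypot(w[...,0]-.5194,w[...,1]-.3009)<.06
top=(abs(w[...,2]-.05)<.008)
b=near&top&(hsv[...,0]<16)
r=cv2.minAreaRect(w[b][:,:2].astype(np.float32)*1000); print(b.sum(),r)
y=top&(hsv[...,0]>18)&(hsv[...,0]<35)&(hsv[...,1]>120)
cl=np.array([np.cos(np.deg2rad(19.9)),np.sin(np.deg2rad(19.9))]); q=(w[...,:2]-[.5194,.3009])
A=q@cl*1000; B=q@[-cl[1],cl[0]]*1000
m=y&(abs(B)<20); print("yellow in strip A:",np.sort(A[m])[[0,-1]] if m.any() else None)
E
```

```text
t 2.35 tcp [518.  301.3 217.5] z [-0.002 -0.001 -1.   ] closing dir deg 19.96 gap 66.3 F [-0.3 -0.3  0. ] grip 0.0
2991 ((520.042236328125, 301.86212158203125), (49.63630294799805, 69.5941390991211), 19.892593383789062)
yellow in strip A: [-167.08226707  -89.31265451]
```

View pics/w1.png

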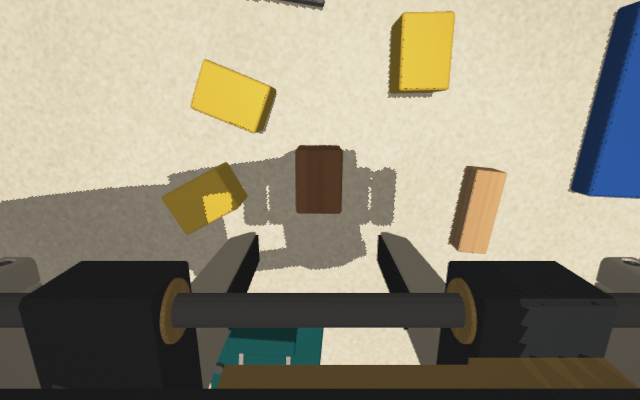

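The wrist view shows the blank at (319,180), centred at (0.520, 0.302) with yaw 19.9°. The nearest yellow block is 89 mm off, so the fingers have room to descend.

Call:
move_arm(
  steps=[
    [0,0,0,0.2,0.05,-4,-0.42],
    [0,0,0,0,0,-4,-0.42],
    [0,0,0,0,0,-4,-0.42],
    [0,0,0,0,0,-4,-0.42],
    [0,0,0,0,0,-2,-0.42],
  ],
)

```text
time_s: 2.82
eef_pos: [0.5183, 0.2981, 0.0341]
tcp_rot: [-0.001, 0.576, 0.818, -0.002]
force: [-0.1, 0.6, -1.1]
finger_gap: 0.713
gripper_force: 0.0
```

Call:
move_arm(
  steps=[
    [0,0,0,0,0,-1.9,-0.42],
    [0,0,0,0,0,0,-0.42],
    [0,0,0,0,0,0,0.3],
    [0,0,0,0,0,0,0.3],
    [0,0,0,0,0,0,0.3],
  ],
)

```text
time_s: 3.23
eef_pos: [0.521, 0.3005, 0.0217]
tcp_rot: [0.001, 0.575, 0.818, 0.001]
force: [-1.4, -0.3, 2.1]
finger_gap: 0.542
gripper_force: 0.6
```

Call:
move_arm(
  steps=[
    [0,0,0,0,0,0,0.3],
    [0,0,0,0,0,0,0.3],
    [0,0,0,0,0,0,0.3],
  ],
)

```text
time_s: 3.48
eef_pos: [0.521, 0.3006, 0.0216]
tcp_rot: [0.001, 0.575, 0.818, 0.001]
force: [-1.8, -4.2, 9.3]
finger_gap: 0.537
gripper_force: 25.0
```

```bash
python3 -c "
from h import *
pose()"
```

```text
t 3.48 tcp [521.  300.6  21.6] z [ 0.002  0.001 -1.   ] closing dir deg 19.83 gap 49.9 F [-1.8 -4.2  9.3] grip 25.0
```

Call:
move_arm(
  steps=[
    [0,0,0,0,0,2,0.3],
    [0,0,0,0,0,4,0.3],
    [0,0,0,0,0,4,0.3],
    [0,0,-0.44,0.15,-1.55,3,0.3],
    [0,0,-0.44,0.15,-2.8,0,0.3],
  ],
)

```text
time_s: 3.9
eef_pos: [0.5251, 0.259, 0.1577]
tcp_rot: [0.002, 0.58, 0.814, 0.004]
force: [1.2, 0.3, -1.1]
finger_gap: 0.537
gripper_force: 25.0
```

Call:
move_arm(
  steps=[
    [0,0,-0.44,0.15,-2.8,0,0.3],
    [0,0,-0.44,0.16,-2.8,0,0.3],
    [0,0,-0.44,0.16,-2.8,0,0.3],
    [0,0,-0.44,0.16,-2.8,0,0.3],
    [0,0,-0.44,0.16,-2.8,0,0.3],
  ],
)

```text
time_s: 4.32
eef_pos: [0.531, 0.1157, 0.1505]
tcp_rot: [0.0, 0.597, 0.803, 0.0]
force: [-0.1, -0.2, -2.5]
finger_gap: 0.537
gripper_force: 25.0
```

Call:
move_arm(
  steps=[
    [0,0,-0.44,0.16,-2.8,0,0.3],
    [0,0,-0.44,0.16,-2.8,0,0.3],
    [0,0,-0.44,0.16,-2.0,0,0.3],
    [0,0,0,0,0,0,0.3],
    [0,0,0,0,0,0,0.3],
  ],
)

```text
time_s: 4.73
eef_pos: [0.536, 0.0402, 0.1504]
tcp_rot: [0.0, 0.606, 0.795, 0.0]
force: [0.5, -0.1, -2.7]
finger_gap: 0.535
gripper_force: 25.0
```

```bash
cat > m3.py <<'E'
from h import *
s=pose()
for n in ("wrist","top"):
    c,R,t=cam(n); w=cloud(c,R,t); f=c["frame"]; hsv=cv2.cvtColor(f,cv2.COLOR_BGR2HSV)
    cv2.imwrite(f"pics/{n}2.png",f)
    a=np.deg2rad(15.5); N=np.array([.5355,.0455]); ex=np.array([np.cos(a),np.sin(a)]); ey=np.array([-np.sin(a),np.cos(a)])
    q=w[...,:2]-N; X=q@ex*1000; Y=q@ey*1000; Z=w[...,2]*1000
    h=lambda m,k:print(n,k,m.sum(),*( ("X",np.round(np.nanpercentile(X[m],[1,50,99]),1),"Y",np.round(np.nanpercentile(Y[m],[1,50,99]),1),"Z",np.round(np.nanmedian(Z[m]),1)) if m.any() else ()))
    h((abs(Z-60)<4)&(abs(X)<50)&(Y>25)&(Y<70),"fence top")
    h((Z<64)&(Z>35)&(hsv[...,0]<14)&(hsv[...,1]>170)&(hsv[...,2]>110)&(abs(X)<40)&(Y<0)&(Y>-70),"pad")
    for sg in(-1,1): h((abs(Z-28)<3)&(abs(X*sg-30)<8)&(abs(Y)<30),"rail%d"%sg)
    if n=="wrist":
        m=(abs(Z-60)<4)&(abs(X)<50)&(Y>25)&(Y<70)
        if m.any(): print(cv2.minAreaRect(w[m][:,:2].astype(np.float32)*1000))
    m=(Z>150)&(Z<180)&(hsv[...,0]<16)&(hsv[...,1]>120)&(abs(X)<60)&(abs(Y)<60); h(m,"blank top")
E
python3 m3.py
```

```text
t 4.73 tcp [536.   40.2 150.4] z [ 0.001  0.    -1.   ] closing dir deg 15.34 gap 49.8 F [ 0.5 -0.1 -2.7] grip 25.0
wrist fence top 2886 X [-38.3   1.2  39.5] Y [36.  47.2 57.8] Z 59.6
wrist pad 0
wrist rail-1 140 X [-33.6 -30.4 -27.7] Y [11.5 20.1 29.7] Z 27.5
wrist rail1 147 X [29.2 32.  35. ] Y [11.3 20.6 29.6] Z 27.5
((523.6593017578125, 90.8326416015625), (80.00686645507812, 22.033252716064453), 15.415342330932617)
wrist blank top 11363 X [-23.    0.8  24.5] Y [-16.2  11.7  31.5] Z 178.2
top fence top 40 X [-38.6 -22.6  -5.9] Y [37.6 47.4 56.5] Z 59.2
top pad 0
top rail-1 0
top rail1 0
top blank top 0
```

View pics/wrist2.png

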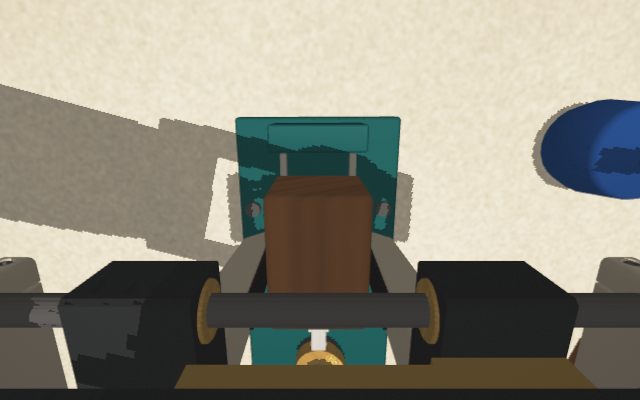

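The wrist view shows the blank at (318,240), lined up between the rails (283/353, 165), with the fence ahead at (318,138). Lowering it now.

Call:
move_arm(
  steps=[
    [0,0,0.1,0.05,0.01,-3,0.3],
    [0,0,0,0,0,-3,0.3],
    [0,0,0,0,0,-2,0.3],
    [0,0,0,0,0,-1,0.3],
    [0,0,0,0,0,0,0.3],
  ],
)

```text
time_s: 5.25
eef_pos: [0.5353, 0.0418, 0.0577]
tcp_rot: [-0.001, 0.605, 0.797, -0.001]
force: [-0.6, 0.7, -2.0]
finger_gap: 0.534
gripper_force: 25.0
```

Call:
move_arm(
  steps=[
    [0,0,0,0,0,-0.5,0.3],
    [0,0,0,0,0,-0.5,0.3],
    [0,0,0,0,0,-0.4,0.3],
    [0,0,0,0,0,0,0.3],
    [0,0,0,0,0,0,0.3],
  ],
)

```text
time_s: 5.67
eef_pos: [0.5365, 0.0411, 0.046]
tcp_rot: [0.0, 0.605, 0.796, 0.0]
force: [0.8, 0.6, -1.6]
finger_gap: 0.536
gripper_force: 25.0
```

```bash
python3 -c "
from h import *
pose()"
```

```text
t 5.67 tcp [536.5  41.1  46. ] z [ 0.  0. -1.] closing dir deg 15.54 gap 49.9 F [ 0.8  0.6 -1.6] grip 25.0
```

Call:
move_arm(
  steps=[
    [0,0,0,0,0,-0.2,0.3],
    [0,0,0,0,0,-0.2,0.3],
    [0,0,0,0,0,0,0.3],
    [0,0,0,0,0,0,0.3],
  ],
)

```text
time_s: 6.0
eef_pos: [0.5364, 0.041, 0.0417]
tcp_rot: [0.0, 0.605, 0.796, -0.0]
force: [-0.7, 0.6, -1.7]
finger_gap: 0.534
gripper_force: 25.0
```

```bash
python3 -c "
from h import *
pose()"
```

```text
t 6.0 tcp [536.4  41.   41.7] z [ 0. -0. -1.] closing dir deg 15.53 gap 49.6 F [-0.7  0.6 -1.7] grip 25.0
```

Within 1 mm of the floor. A small press down, then release and rise.

Call:
move_arm(
  steps=[
    [0,0,0,0,0,-0.1,0.3],
    [0,0,0,0,0,0,0.3],
    [0,0,0,0,0,0,-0.5],
    [0,0,0,0,0,0,-0.5],
    [0,0,0,0,0,0,-0.5],
  ],
)

```text
time_s: 6.42
eef_pos: [0.5364, 0.0411, 0.0406]
tcp_rot: [0.0, 0.605, 0.796, 0.0]
force: [0.5, 0.2, -0.3]
finger_gap: 0.704
gripper_force: 0.0
```

Call:
move_arm(
  steps=[
    [0,0,0,0,0,0,-0.5],
    [0,0,0,0,0,4,-0.5],
    [0,0,0,0,0,4,-0.5],
    [0,0,0,0,0,4,-0.5],
    [0,0,0,0,0,3.8,-0.5],
  ],
)

```text
time_s: 6.83
eef_pos: [0.5361, 0.0411, 0.2008]
tcp_rot: [0.0, 0.605, 0.796, 0.0]
force: [-0.4, 0.2, 1.0]
finger_gap: 0.749
gripper_force: 0.0
```

Call:
move_arm(
  steps=[
    [0,0,0,0,0,0,-0.5],
    [0,0,0,0,0,0,-0.5],
  ],
)

```text
time_s: 7.0
eef_pos: [0.5372, 0.0411, 0.2009]
tcp_rot: [0.002, 0.605, 0.796, 0.001]
force: [0.0, 0.4, -1.4]
finger_gap: 0.75
gripper_force: 0.0
```

```bash
cat > m4.py <<'E'
from h import *
s=pose()
c,R,t=cam("wrist"); w=cloud(c,R,t); f=c["frame"]; hsv=cv2.cvtColor(f,cv2.COLOR_BGR2HSV)
cv2.imwrite("pics/w4.png",f)
a=np.deg2rad(15.45); N=np.array([.536,.0464]); ex=np.array([np.cos(a),np.sin(a)]); ey=np.array([-np.sin(a),np.cos(a)])
q=w[...,:2]-N; X=q@ex*1000; Y=q@ey*1000; Z=w[...,2]*1000
m=(abs(Z-70)<6)&(abs(X)<45)&(abs(Y)<50)
r=cv2.minAreaRect(w[m][:,:2].astype(np.float32)*1000); print("blank",r,np.median(Z[m])); d=np.array(r[0])/1000-N; print("rel",d@ex*1000,d@ey*1000)
m=(abs(Z-60)<4)&(abs(X)<50)&(Y>28)&(Y<70); print("fence",cv2.minAreaRect(w[m][:,:2].astype(np.float32)*1000),np.percentile(X[m],[1,99]),np.percentile(Y[m],[1,99]))
m=(Z>110)&(Z<140)&(np.hypot(w[...,0]-.627,w[...,1]+.178)<.04); print("knob",m.sum(), w[m].mean(0) if m.any() else 0)
E
python3 m4.py
```

```text
t 7.0 tcp [537.2  41.1 200.9] z [ 0.004  0.    -1.   ] closing dir deg 15.54 gap 69.7 F [ 0.   0.4 -1.4] grip 0.0
blank ((537.5573120117188, 43.51842498779297), (50.01165008544922, 69.1847152709961), 15.64018726348877) 69.55353258076381
rel 0.733391946153802 -3.192308178440183
fence ((524.3488159179688, 88.35568237304688), (79.95411682128906, 26.203516006469727), 15.571771621704102) [-38.90862223  38.82920274] [31.21731482 56.62989097]
knob 0 0
```

View pics/w4.png

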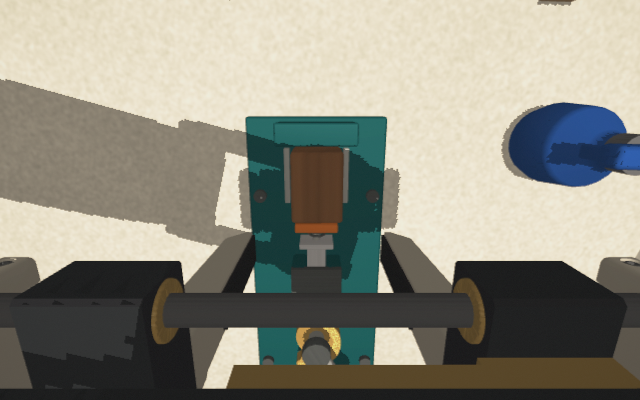

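The blank lies flat between the rails at (317,185), x +0.7 mm and y −3.2 mm off the nest centre. Next I go over the knob with the gripper fully open.

Call:
move_arm(
  steps=[
    [0,0,0,1.3,-3.1,0,-1],
    [0,0,0,1.3,-3.1,0,-1],
    [0,0,0,1.3,-3.1,0,-1],
    [0,0,0,1.3,-3.1,0,-1],
    [0,0,0,1.3,-3.1,0,-1],
  ],
)

```text
time_s: 7.47
eef_pos: [0.6012, -0.1154, 0.1965]
tcp_rot: [-0.001, 0.605, 0.796, -0.001]
force: [-0.2, -0.2, -0.5]
finger_gap: 0.994
gripper_force: 0.0
```

Call:
move_arm(
  steps=[
    [0,0,0,1.3,-3.1,0,-1],
    [0,0,0,1.35,-3.23,0,-1],
    [0,0,0,0,0,0,-1],
    [0,0,0,0,0,0,-1],
  ],
)

```text
time_s: 7.8
eef_pos: [0.6275, -0.1785, 0.1959]
tcp_rot: [-0.002, 0.606, 0.796, -0.001]
force: [0.8, 0.2, 0.0]
finger_gap: 0.996
gripper_force: 0.0
```

Run:
```python
from h import *
pose()
for n in("wrist","top"):
    c,R,t=cam(n); w=cloud(c,R,t); cv2.imwrite(f"pics/{n}5.png",c["frame"])
    m=(w[...,2]>.115)&(w[...,2]<.14)&(np.hypot(w[...,0]-.6285,w[...,1]+.1772)<.03); print(n,"knob",m.sum(), w[m].mean(0) if m.any() else 0, cv2.minAreaRect(w[m][:,:2].astype(np.float32)*1000) if m.any() else 0)
```

```text
t 7.8 tcp [ 627.5 -178.5  195.9] z [-0.004  0.001 -1.   ] closing dir deg 15.42 gap 92.6 F [0.8 0.2 0. ] grip 0.0
wrist knob 967 [ 0.62755728 -0.1752061   0.12574924] ((628.1553955078125, -177.10813903808594), (26.677711486816406, 26.662988662719727), 16.766845703125)
top knob 15 [ 0.62575176 -0.1686376   0.12333791] ((627.1145629882812, -168.8596954345703), (20.526411056518555, 7.089703559875488), 3.906981945037842)
```

View pics/wrist5.png

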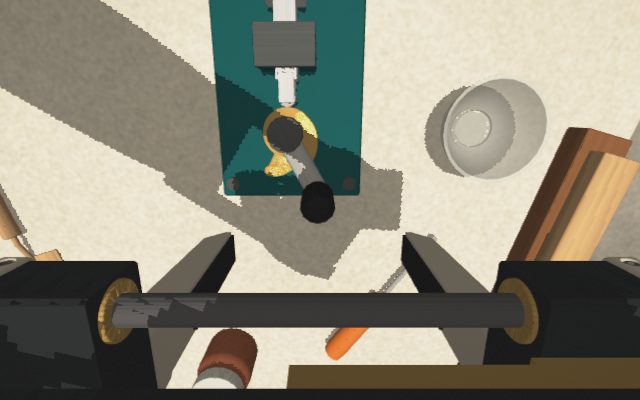

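The knob is at (317,202), with the shaft at (285,133) and the cam lobe's tip at (273,172). That puts the crank at about −1.06 and the phase near −0.1, so I expect the hump around 1.9. Descend and grip.

Call:
move_arm(
  steps=[
    [0,0,0,0.05,0.1,-4,-1],
    [0,0,0,0,0,-4,-1],
    [0,0,0,0,0,-2,-1],
    [0,0,0,0,0,-1,-1],
    [0,0,0,0,0,0,-1],
  ],
)

```text
time_s: 8.32
eef_pos: [0.6273, -0.1749, 0.0863]
tcp_rot: [-0.002, 0.605, 0.797, -0.001]
force: [-0.4, -0.2, 0.1]
finger_gap: 0.999
gripper_force: 0.0
```

Call:
move_arm(
  steps=[
    [0,0,0,0,0,0,0.6],
    [0,0,0,0,0,0,0.6],
    [0,0,0,0,0,0,0.6],
    [0,0,0,0,0,0,0.6],
    [0,0,0,0,0,0,0.6],
  ],
)

```text
time_s: 8.73
eef_pos: [0.6287, -0.1763, 0.0897]
tcp_rot: [0.001, 0.605, 0.796, 0.0]
force: [-0.0, 0.3, 0.1]
finger_gap: 0.692
gripper_force: 0.0
```

Call:
move_arm(
  steps=[
    [0,0,0,0,0,0,0.6],
    [0,0,0,0,0,0,0.6],
    [0,0,0,0,0,0,0.6],
  ],
)

```text
time_s: 8.98
eef_pos: [0.6284, -0.1762, 0.0887]
tcp_rot: [0.0, 0.605, 0.796, 0.0]
force: [-0.3, 0.2, 0.5]
finger_gap: 0.476
gripper_force: 0.0
```

```bash
cat >> h.py <<'E'
SH=np.array([.5861,-.1348]); YAW=np.deg2rad(15.5)
def crank(plan=None,dth=.05,n=5):
    s=pose(); d=s["eef_pos"][:2]-SH; th=np.arctan2(d[1],d[0])-YAW; th=(th+2.5)%(2*np.pi)-2.5
    tg=np.array([-d[1],d[0]])/np.linalg.norm(d); print("crank",round(th,3),"r",round(np.linalg.norm(d)*1000,1),"Ftan",round(s["force"][:2]@tg,2),"Frad",round(s["force"][:2]@d/np.linalg.norm(d),2))
    P=lambda a:SH*100+6*np.array([np.cos(a+YAW),np.sin(a+YAW)])
    p=s["eef_pos"][:2]*100
    for k in range(1,n+1):
        e=P(th+k*dth); print("row",k,np.round(e-p,2)); p=e
E
python3 -c "
from h import *
crank(None,.2,8)"
```

```text
t 8.98 tcp [ 628.4 -176.2   88.7] z [ 0. -0. -1.] closing dir deg 15.54 gap 44.3 F [-0.3  0.2  0.5] grip 0.0
crank -1.046 r 59.2 Ftan -0.1 Frad -0.37
row 1 [0.81 0.88]
row 2 [0.55 1.07]
row 3 [0.33 1.15]
row 4 [0.09 1.19]
row 5 [-0.15  1.19]
row 6 [-0.38  1.14]
row 7 [-0.6   1.04]
row 8 [-0.79  0.9 ]
```

Finish closing, then read.

Call:
move_arm(
  steps=[
    [0,0,0,0,0,0,0.7],
    [0,0,0,0,0,0,0.7],
    [0,0,0,0,0,0,0.7],
    [0,0,0,0,0,0,0.7],
    [0,0,0,0,0,0,0.7],
  ],
)

```text
time_s: 9.4
eef_pos: [0.6283, -0.1762, 0.0886]
tcp_rot: [-0.0, 0.605, 0.796, -0.0]
force: [-1.8, 0.7, -0.5]
finger_gap: 0.299
gripper_force: 25.0
```

Call:
move_arm(
  steps=[
    [0,0,0,0,0,0,0.7],
    [0,0,0,0,0,0,0.7],
  ],
)

```text
time_s: 9.57
eef_pos: [0.6283, -0.1762, 0.0886]
tcp_rot: [-0.0, 0.605, 0.796, -0.0]
force: [-1.1, 0.1, 0.5]
finger_gap: 0.291
gripper_force: 25.0
```

```bash
python3 -c "
from h import *
crank(None,.15,11)"
```

```text
t 9.57 tcp [ 628.3 -176.2   88.6] z [-0.  0. -1.] closing dir deg 15.54 gap 27.0 F [-1.1  0.1  0.5] grip 25.0
crank -1.046 r 59.1 Ftan -0.67 Frad -0.87
row 1 [0.64 0.63]
row 2 [0.47 0.77]
row 3 [0.35 0.83]
row 4 [0.22 0.87]
row 5 [0.09 0.89]
row 6 [-0.04  0.9 ]
row 7 [-0.18  0.88]
row 8 [-0.31  0.84]
row 9 [-0.43  0.79]
row 10 [-0.54  0.72]
row 11 [-0.64  0.63]
```

Call:
move_arm(
  steps=[
    [0,0,0,0.6,0.65,0,0.7],
    [0,0,0,0.47,0.77,0,0.7],
    [0,0,0,0.35,0.83,0,0.7],
    [0,0,0,0.22,0.87,0,0.7],
    [0,0,0,0.09,0.89,0,0.7],
  ],
)

```text
time_s: 9.98
eef_pos: [0.6449, -0.1358, 0.0885]
tcp_rot: [-0.001, 0.605, 0.796, -0.001]
force: [-15.4, -2.0, 4.3]
finger_gap: 0.294
gripper_force: 25.0
```

Call:
move_arm(
  steps=[
    [0,0,0,0,0,0,0.7],
    [0,0,0,0,0,0,0.7],
  ],
)

```text
time_s: 10.15
eef_pos: [0.6449, -0.1355, 0.0885]
tcp_rot: [-0.001, 0.605, 0.796, -0.001]
force: [-9.4, 1.5, 3.8]
finger_gap: 0.293
gripper_force: 25.0
```

```bash
python3 -c "
from h import *
crank(None,.1,10)"
```

```text
t 10.15 tcp [ 644.9 -135.5   88.5] z [-0.002  0.    -1.   ] closing dir deg 15.57 gap 27.2 F [-9.4  1.5  3.8] grip 25.0
crank -0.282 r 58.8 Ftan 1.38 Frad -9.4
row 1 [0.1 0.6]
row 2 [-0.08  0.59]
row 3 [-0.14  0.58]
row 4 [-0.2   0.57]
row 5 [-0.25  0.54]
row 6 [-0.31  0.51]
row 7 [-0.36  0.48]
row 8 [-0.4   0.44]
row 9 [-0.45  0.4 ]
row 10 [-0.48  0.35]
```

```bash
sed -i 's/SH=np.array(\[.5861/SH=np.array([.5849/' h.py; python3 -c "
from h import *
crank(None,.1,10)"
```

```text
t 10.15 tcp [ 644.9 -135.5   88.5] z [-0.002  0.    -1.   ] closing dir deg 15.57 gap 27.2 F [-9.4  1.5  3.8] grip 25.0
crank -0.282 r 60.0 Ftan 1.38 Frad -9.4
row 1 [-0.02  0.6 ]
row 2 [-0.08  0.59]
row 3 [-0.14  0.58]
row 4 [-0.2   0.57]
row 5 [-0.25  0.54]
row 6 [-0.31  0.51]
row 7 [-0.36  0.48]
row 8 [-0.4   0.44]
row 9 [-0.45  0.4 ]
row 10 [-0.48  0.35]
```

Call:
move_arm(
  steps=[
    [0,0,0,-0.12,0.6,0,0.7],
    [0,0,0,-0.08,0.59,0,0.7],
    [0,0,0,-0.14,0.58,0,0.7],
    [0,0,0,0,0,0,0.7],
    [0,0,0,0,0,0,0.7],
  ],
)

```text
time_s: 10.57
eef_pos: [0.6422, -0.1179, 0.0886]
tcp_rot: [-0.0, 0.605, 0.796, 0.0]
force: [-1.4, -0.0, -1.0]
finger_gap: 0.293
gripper_force: 25.0
```

Call:
move_arm(
  steps=[
    [0,0,0,-0.2,0.57,0,0.7],
    [0,0,0,-0.25,0.54,0,0.7],
    [0,0,0,0,0,0,0.7],
    [0,0,0,0,0,0,0.7],
  ],
)

```text
time_s: 10.9
eef_pos: [0.6376, -0.1068, 0.0886]
tcp_rot: [-0.0, 0.605, 0.796, 0.0]
force: [0.4, 0.2, -2.7]
finger_gap: 0.298
gripper_force: 25.0
```

```bash
python3 -c "
from h import *
crank(None,.08,12)"
```

```text
t 10.9 tcp [ 637.6 -106.8   88.6] z [-0.  0. -1.] closing dir deg 15.56 gap 27.7 F [ 0.4  0.2 -2.7] grip 25.0
crank 0.217 r 59.7 Ftan 0.01 Frad 0.42
row 1 [-0.21  0.43]
row 2 [-0.27  0.39]
row 3 [-0.3   0.37]
row 4 [-0.33  0.35]
row 5 [-0.36  0.32]
row 6 [-0.38  0.29]
row 7 [-0.41  0.26]
row 8 [-0.42  0.22]
row 9 [-0.44  0.19]
row 10 [-0.46  0.15]
row 11 [-0.47  0.12]
row 12 [-0.47  0.08]
```

Call:
move_arm(
  steps=[
    [0,0,0,-0.23,0.43,0,0.7],
    [0,0,0,-0.27,0.39,0,0.7],
    [0,0,0,-0.3,0.37,0,0.7],
    [0,0,0,0,0,0,0.7],
    [0,0,0,0,0,0,0.7],
  ],
)

```text
time_s: 11.32
eef_pos: [0.6295, -0.0951, 0.0886]
tcp_rot: [-0.0, 0.605, 0.796, -0.0]
force: [-0.5, -0.0, -2.5]
finger_gap: 0.293
gripper_force: 25.0
```

Call:
move_arm(
  steps=[
    [0,0,0,-0.33,0.35,0,0.7],
    [0,0,0,-0.36,0.32,0,0.7],
    [0,0,0,0,0,0,0.7],
    [0,0,0,0,0,0,0.7],
  ],
)

```text
time_s: 11.65
eef_pos: [0.6226, -0.0885, 0.0887]
tcp_rot: [-0.0, 0.605, 0.796, -0.0]
force: [-0.1, 0.2, -1.8]
finger_gap: 0.297
gripper_force: 25.0
```

```bash
python3 -c "
from h import *
crank(None,.07,12)"
```

```text
t 11.65 tcp [622.6 -88.5  88.7] z [-0.  0. -1.] closing dir deg 15.55 gap 27.7 F [-0.1  0.2 -1.8] grip 25.0
crank 0.617 r 59.7 Ftan 0.19 Frad 0.12
row 1 [-0.32  0.28]
row 2 [-0.35  0.23]
row 3 [-0.37  0.2 ]
row 4 [-0.38  0.18]
row 5 [-0.39  0.15]
row 6 [-0.4   0.12]
row 7 [-0.41  0.09]
row 8 [-0.41  0.07]
row 9 [-0.42  0.04]
row 10 [-0.42  0.01]
row 11 [-0.42 -0.02]
row 12 [-0.42 -0.05]
```

Call:
move_arm(
  steps=[
    [0,0,0,-0.34,0.26,0,0.7],
    [0,0,0,-0.35,0.23,0,0.7],
    [0,0,0,-0.37,0.2,0,0.7],
    [0,0,0,0,0,0,0.7],
    [0,0,0,0,0,0,0.7],
  ],
)

```text
time_s: 12.07
eef_pos: [0.612, -0.0816, 0.0886]
tcp_rot: [-0.0, 0.605, 0.796, -0.0]
force: [0.4, 1.0, -2.9]
finger_gap: 0.296
gripper_force: 25.0
```

Call:
move_arm(
  steps=[
    [0,0,0,-0.38,0.18,0,0.7],
    [0,0,0,-0.39,0.15,0,0.7],
    [0,0,0,0,0,0,0.7],
    [0,0,0,0,0,0,0.7],
  ],
)

```text
time_s: 12.4
eef_pos: [0.6043, -0.0783, 0.0886]
tcp_rot: [-0.0, 0.605, 0.796, -0.0]
force: [0.7, 0.4, -3.6]
finger_gap: 0.297
gripper_force: 25.0
```

```bash
python3 -c "
from h import *
crank(None,.07,12)"
```

```text
t 12.4 tcp [604.3 -78.3  88.6] z [-0.  0. -1.] closing dir deg 15.55 gap 27.6 F [ 0.7  0.4 -3.6] grip 25.0
crank 0.97 r 59.7 Ftan -0.56 Frad 0.6
row 1 [-0.39  0.15]
row 2 [-0.41  0.09]
row 3 [-0.41  0.06]
row 4 [-0.42  0.04]
row 5 [-0.42  0.01]
row 6 [-0.42 -0.02]
row 7 [-0.42 -0.05]
row 8 [-0.41 -0.08]
row 9 [-0.41 -0.11]
row 10 [-0.4  -0.14]
row 11 [-0.39 -0.17]
row 12 [-0.37 -0.19]
```

Call:
move_arm(
  steps=[
    [0,0,0,-0.4,0.12,0,0.7],
    [0,0,0,-0.41,0.09,0,0.7],
    [0,0,0,0,0,0,0.7],
    [0,0,0,0,0,0,0.7],
  ],
)

```text
time_s: 12.73
eef_pos: [0.5962, -0.0762, 0.0886]
tcp_rot: [-0.0, 0.605, 0.796, 0.0]
force: [2.0, 2.7, -4.5]
finger_gap: 0.291
gripper_force: 25.0
```

Call:
move_arm(
  steps=[
    [0,0,0,-0.41,0.06,0,0.7],
    [0,0,0,-0.42,0.04,0,0.7],
    [0,0,0,0,0,0,0.7],
    [0,0,0,0,0,0,0.7],
  ],
)

```text
time_s: 13.07
eef_pos: [0.5882, -0.0753, 0.0887]
tcp_rot: [-0.0, 0.605, 0.796, 0.0]
force: [3.2, 3.8, -4.6]
finger_gap: 0.295
gripper_force: 25.0
```

```bash
python3 -c "
from h import *
crank(None,.07,12)"
```

```text
t 13.07 tcp [588.2 -75.3  88.7] z [ 0.  0. -1.] closing dir deg 15.54 gap 27.4 F [ 3.2  3.8 -4.6] grip 25.0
crank 1.245 r 59.6 Ftan -2.95 Frad 3.94
row 1 [-0.42  0.05]
row 2 [-0.42 -0.02]
row 3 [-0.42 -0.05]
row 4 [-0.41 -0.08]
row 5 [-0.41 -0.11]
row 6 [-0.4  -0.14]
row 7 [-0.39 -0.16]
row 8 [-0.37 -0.19]
row 9 [-0.36 -0.22]
row 10 [-0.34 -0.24]
row 11 [-0.33 -0.26]
row 12 [-0.31 -0.29]
```

Call:
move_arm(
  steps=[
    [0,0,0,-0.42,0.05,0,0.7],
    [0,0,0,-0.42,-0.02,0,0.7],
    [0,0,0,0,0,0,0.7],
    [0,0,0,0,0,0,0.7],
  ],
)

```text
time_s: 13.4
eef_pos: [0.5798, -0.0753, 0.0886]
tcp_rot: [0.0, 0.605, 0.796, -0.0]
force: [2.7, 0.8, -3.9]
finger_gap: 0.296
gripper_force: 25.0
```

Call:
move_arm(
  steps=[
    [0,0,0,-0.42,-0.05,0,0.7],
    [0,0,0,-0.41,-0.08,0,0.7],
    [0,0,0,0,0,0,0.7],
    [0,0,0,0,0,0,0.7],
  ],
)

```text
time_s: 13.73
eef_pos: [0.5712, -0.0766, 0.0886]
tcp_rot: [-0.0, 0.605, 0.796, -0.0]
force: [-1.3, -0.7, -3.4]
finger_gap: 0.295
gripper_force: 25.0
```

```bash
python3 -c "
from h import *
crank(None,.07,12)"
```

```text
t 13.73 tcp [571.2 -76.6  88.6] z [-0.001 -0.    -1.   ] closing dir deg 15.53 gap 27.4 F [-1.3 -0.7 -3.4] grip 25.0
crank 1.532 r 59.8 Ftan 1.43 Frad -0.4
row 1 [-0.41 -0.09]
row 2 [-0.4  -0.14]
row 3 [-0.39 -0.17]
row 4 [-0.37 -0.19]
row 5 [-0.36 -0.22]
row 6 [-0.34 -0.24]
row 7 [-0.32 -0.27]
row 8 [-0.31 -0.29]
row 9 [-0.28 -0.31]
row 10 [-0.26 -0.33]
row 11 [-0.24 -0.35]
row 12 [-0.21 -0.36]
```

Call:
move_arm(
  steps=[
    [0,0,0,-0.3,-0.06,0,0.7],
    [0,0,0,0,0,0,0.7],
    [0,0,0,0,0,0,0.7],
  ],
)

```text
time_s: 13.98
eef_pos: [0.5682, -0.0773, 0.0886]
tcp_rot: [-0.0, 0.605, 0.796, -0.0]
force: [-2.3, -3.3, -2.7]
finger_gap: 0.294
gripper_force: 25.0
```

```bash
python3 -c "
from h import *
crank(None,.05,4)"
```

```text
t 13.98 tcp [568.2 -77.3  88.6] z [-0.001 -0.001 -1.   ] closing dir deg 15.53 gap 27.3 F [-2.3 -3.3 -2.7] grip 25.0
crank 1.583 r 59.9 Ftan 3.11 Frad -2.49
row 1 [-0.29 -0.08]
row 2 [-0.28 -0.1 ]
row 3 [-0.28 -0.12]
row 4 [-0.27 -0.13]
```

The crank now pulls onwards with +3 N, so the hump is behind. I follow it gently into the dwell.

Call:
move_arm(
  steps=[
    [0,0,0,-0.29,-0.08,0,0.7],
    [0,0,0,0,0,0,0.7],
    [0,0,0,0,0,0,0.7],
  ],
)

```text
time_s: 14.23
eef_pos: [0.5652, -0.0782, 0.0886]
tcp_rot: [-0.0, 0.605, 0.796, -0.0]
force: [-2.8, -5.0, -1.8]
finger_gap: 0.296
gripper_force: 25.0
```

```bash
python3 -c "
from h import *
crank(None,.05,4)"
```

```text
t 14.23 tcp [565.2 -78.2  88.6] z [-0.001 -0.001 -1.   ] closing dir deg 15.53 gap 27.6 F [-2.8 -5.  -1.8] grip 25.0
crank 1.635 r 59.9 Ftan 4.33 Frad -3.8
row 1 [-0.28 -0.1 ]
row 2 [-0.28 -0.12]
row 3 [-0.27 -0.13]
row 4 [-0.26 -0.15]
```

Call:
move_arm(
  steps=[
    [0,0,0,-0.28,-0.1,0,0.7],
    [0,0,0,0,0,0,0.7],
    [0,0,0,0,0,0,0.7],
  ],
)

```text
time_s: 14.48
eef_pos: [0.5623, -0.0793, 0.0886]
tcp_rot: [0.0, 0.605, 0.796, -0.0]
force: [-3.2, -6.0, -2.0]
finger_gap: 0.297
gripper_force: 25.0
```

```bash
python3 -c "
from h import *
crank(None,.05,4)"
```

```text
t 14.48 tcp [562.3 -79.3  88.6] z [-0.001 -0.001 -1.   ] closing dir deg 15.53 gap 27.7 F [-3.2 -6.  -2. ] grip 25.0
crank 1.687 r 59.9 Ftan 5.24 Frad -4.31
row 1 [-0.28 -0.11]
row 2 [-0.27 -0.13]
row 3 [-0.26 -0.15]
row 4 [-0.25 -0.16]
```

Call:
move_arm(
  steps=[
    [0,0,0,-0.27,-0.14,0,0.7],
    [0,0,0,0,0,0,0.7],
    [0,0,0,0,0,0,0.7],
  ],
)

```text
time_s: 14.73
eef_pos: [0.5597, -0.0804, 0.0886]
tcp_rot: [-0.0, 0.605, 0.796, -0.0]
force: [-3.3, -5.4, -1.6]
finger_gap: 0.296
gripper_force: 25.0
```

```bash
python3 -c "
from h import *
crank(None,.03,3)"
```

```text
t 14.73 tcp [559.7 -80.4  88.6] z [-0. -0. -1.] closing dir deg 15.53 gap 27.5 F [-3.3 -5.4 -1.6] grip 25.0
crank 1.734 r 59.9 Ftan 5.3 Frad -3.53
row 1 [-0.17 -0.07]
row 2 [-0.16 -0.08]
row 3 [-0.16 -0.09]
```

Call:
move_arm(
  steps=[
    [0,0,0,-0.25,-0.14,0,0.7],
    [0,0,0,0,0,0,0.7],
    [0,0,0,0,0,0,0.7],
  ],
)

```text
time_s: 14.98
eef_pos: [0.5574, -0.0816, 0.0886]
tcp_rot: [-0.0, 0.605, 0.796, -0.0]
force: [-0.3, -2.7, -3.8]
finger_gap: 0.299
gripper_force: 25.0
```

```bash
python3 -c "
from h import *
crank(None,.03,3)"
```

```text
t 14.98 tcp [557.4 -81.6  88.6] z [-0.  0. -1.] closing dir deg 15.54 gap 27.8 F [-0.3 -2.7 -3.8] grip 25.0
crank 1.778 r 59.9 Ftan 1.51 Frad -2.24
row 1 [-0.16 -0.08]
row 2 [-0.16 -0.09]
row 3 [-0.15 -0.09]
```

Call:
move_arm(
  steps=[
    [0,0,0,-0.22,-0.14,0,0.7],
    [0,0,0,0,0,0,0.7],
    [0,0,0,0,0,0,0.7],
  ],
)

```text
time_s: 15.23
eef_pos: [0.5552, -0.0829, 0.0886]
tcp_rot: [-0.0, 0.605, 0.796, 0.0]
force: [-0.6, 1.1, -2.5]
finger_gap: 0.294
gripper_force: 25.0
```

```bash
python3 -c "
from h import *
crank(None,.03,3)"
```

```text
t 15.23 tcp [555.2 -82.9  88.6] z [-0.  0. -1.] closing dir deg 15.54 gap 27.4 F [-0.6  1.1 -2.5] grip 25.0
crank 1.819 r 59.8 Ftan 0.0 Frad 1.26
row 1 [-0.16 -0.08]
row 2 [-0.15 -0.1 ]
row 3 [-0.15 -0.1 ]
```

Slack (0 N): it is in the dwell. Open, then rise straight up.

Call:
move_arm(
  steps=[
    [0,0,0,0,0,0,-0.6],
    [0,0,0,0,0,0,-0.6],
    [0,0,0,0,0,0,-0.6],
    [0,0,0,0,0,0,-0.6],
    [0,0,0,0,0,0,-0.6],
  ],
)

```text
time_s: 15.65
eef_pos: [0.5555, -0.083, 0.0888]
tcp_rot: [0.0, 0.605, 0.796, 0.0]
force: [-0.1, -0.3, -0.3]
finger_gap: 0.607
gripper_force: 0.0
```

Call:
move_arm(
  steps=[
    [0,0,0,0,0,2,-0.6],
    [0,0,0,0,0,4,-0.6],
    [0,0,0,0,0,4,-0.6],
    [0,0,0,0,0,4,-0.6],
    [0,0,0,0,0,0,-0.6],
  ],
)

```text
time_s: 16.07
eef_pos: [0.5573, -0.0833, 0.2373]
tcp_rot: [0.005, 0.605, 0.796, 0.002]
force: [1.4, -0.2, 1.4]
finger_gap: 0.797
gripper_force: 0.0
```

Call:
move_arm(
  steps=[
    [0,0,0,0,0,0,-0.6],
    [0,0,0,0,0,0,-0.6],
  ],
)

```text
time_s: 16.23
eef_pos: [0.5553, -0.083, 0.228]
tcp_rot: [-0.0, 0.605, 0.796, -0.0]
force: [0.2, -0.4, -0.8]
finger_gap: 0.797
gripper_force: 0.0
```

Run:
```python
from h import *
pose()
for n in("wrist","wrist","scene"):
    c,R,t=cam(n); w=cloud(c,R,t); f=c["frame"]; cv2.imwrite(f"pics/{n}9.png",f)
    m=(w[...,2]>.115)&(w[...,2]<.14)&(np.hypot(w[...,0]-.5552,w[...,1]+.083)<.04)
    if n=="wrist" and m.any():
        r=cv2.minAreaRect(w[m][:,:2].astype(np.float32)*1000); d=np.array(r[0])/1000-SH; print(m.sum(),r,"crank",np.arctan2(d[1],d[0])-YAW)
```

```text
t 16.23 tcp [555.3 -83.  228. ] z [-0.  0. -1.] closing dir deg 15.54 gap 74.1 F [ 0.2 -0.4 -0.8] grip 0.0
764 ((556.7933959960938, -82.14228820800781), (26.860780715942383, 27.278589248657227), 40.537376403808594) crank 1.79056009120447
769 ((556.71923828125, -82.04891204833984), (26.388853073120117, 27.12915802001953), 16.266916275024414) crank 1.7909187899116494
```

View pics/wrist9.png

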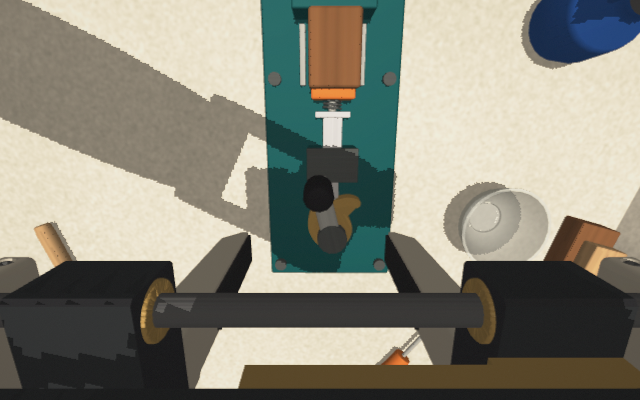

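The wrist view shows the pad at (333,93) pressed on the blank at (335,48), which sits against the fence. The knob stays still at (318,193) and the gripper is clear, so I hand it in.

```bash
python3 -c "
from h import *
print(manip.close_job())"
```

```text
the job is handed in; nothing more can be done
None
```

I set the brown blank in the nest and cranked the cam over its hump into the dwell; the fixture held clamped with the gripper clear, and I handed the job in at about 16 s, though no verdict came back.

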